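# Close up the slide racks in the scanner's loading tray

### The arm

A 6-joint arm with a two-finger parallel gripper is mounted at the origin on a cart in front of the work surface, level with it; the furniture and walls round the work are solid. World frame = base frame: x ahead of the robot, y to its left, z up, the work surface at z = 0. Lengths are in m, angles in rad, forces in N, time in s.
With the tool pointing down it reaches from about 0.25 to 0.725 m from the base axis. Payload 9.7 kg.
Tool frame: the origin (TCP) lies at the centre of the arm's flange, where the gripper is bolted on; the fingertips stand 173 mm ahead of it and the grasp point (between the pads) lies 155 mm ahead of it (robot.nose_length is the y of the fingertips in the tool frame, in m); y points along the fingers, x is the direction in which the jaws open and shut, and the axes are right-handed (so a half turn about y gives the same grasp; the last joint's range is limited). The gripper opens to 85 mm and grips with 20 to 120 N. Pads are 22 mm wide; open, the fingers measure 114 mm over their backs; the gripper's body (76 mm by 85 mm) begins 54 mm behind the grasp point. The pads swing forward as they close: fully open they stand 13 mm farther back than shut.
Start: joints at [0, 0.087, 0.176, 1.66, 0, 1.571], TCP at [0.55, 0, 0.405] pointing down, gripper open.
Joint ranges: [-3.13, 3.13], [-0.85, 1.81], [-1.15, 1.24], [-2.2, 2.28], [-1.44, 1.52], [-3.14, 3.14]. Speed limits (rad/s): [2.22, 2.22, 2.57, 3.14, 3.14, 3.14].

### API

Orientations are given as a unit quaternion [x, y, z, w].
In Python, from cell import status, viewer, job_done, robot gives the robot as it stands.
- The arm moves only by the tool step_arm, never from a script. Its argument "plan" is a list of rows, each an object of numbers: "dx", "dy", "dz": the shift along the tool's x, y, z in m; "yaw": the turn about the tool's y in degrees; "jaw": the closure, from 0 (fully open) to 1 (shut). A call has 1 to 20 rows; each row shifts and turns the commanded pose from where the row before left it, along the tool's axes as they then stand; what a row does not reach is not made up. A row lasts 1/12 s, in which the tool goes at most 41.7 mm and 7.16 degrees, less where a joint would pass 70% of its speed; a pose out of reach is approached as far as the arm can. A call is refused whole if a number of a shift passes 0.0417 or a number of a turn 7.16, either way. A call with a gripper value outside its range is refused whole. The fingers move at their own pace and stop on an object; "grip_force" is the grip in N (left out, the last holds). Time passes only in rows, so rows that do not move let the fingers close. It gives the time, the measured TCP pose, the force and the opening at its end, in the units of the state.
- status.get_state(): the state, without advancing time (a new reading comes with each control period).
- viewer.snapshot(name): name is "scene" or "side" or "wrist"; returns (picture, depth): 400x640x3 uint8, red, green, blue; 400x640 float32, m along the optical axis (not along the pixel's ray), 0 where there is no reading.
- viewer.camera_info(name): a dict with "K" (3x3 intrinsics, pixels), "world_from_camera" (4x4, takes a point from camera to world coordinates). Camera axes: x right, y down, z forward; pixel columns grow to the right and rows downward; lengths in m; the calibration is good to about 2 mm. A picture is of the moment at which its call begins: read the wrist's pose just before it. camera_info takes no time and is no camera call; for the wrist camera it gives the pose at the moment of the call.
- job_done(): hands the job in, once; it reports no verdict.
The state is a dict: "time": time; "q": joint angles; "dq": joint speeds; "tau": joint torques, N m; "eef_pos": TCP position; "orientation": TCP orientation; "ft_force": force on the tool from outside, world axes, zero at the start; "torque": the same for the moment, N m; "gripper_width": opening from 0.0 (shut) to 1.0 (fully open).
Only numpy, scipy, OpenCV 4.12 (cv2) and the standard library are available. Lean on these libraries where they do the work, as an engineer would, in place of code of your own. Each camera call takes 0.05 s, during which the arm holds its last target. There are 200 camera calls.

### The job

The four full slide racks in the scanner's loading tray have slid back from the end stop. Push the whole row gently along the tray from behind with your fingertips until the front rack is right up against the end stop and there are no gaps, then swing the steel keeper arm fully shut across the lane behind the last rack so that they cannot slide back. Only push: do not lift or tip the racks, and leave the other things on the desk where they are.

Things in the scene. Friction and masses are not known exactly. Their poses are not given: they have to be found in the camera images.
- tray: Scanner loading tray: fixed aluminium channel with a black end stop (96 mm wide, top 38 mm above the desk) at one end, open at the other. Origin: on the desk under the middle of the lane; x runs along the lane to the end stop, y across, z up. Lane 84 mm wide between side walls 6 mm thick; lane floor 6 mm, wall tops 18 mm above the desk. The lane runs from x = -130 mm (open end) to +125 mm (stop).
- stop_face (a point): Middle of the end stop's inner face, 22 mm above the desk; axes as the tray's.
- rack_1: Slide rack, first of the row, next to the end stop: grey plastic frame, 30 mm along the lane, 82 across, 44 high, about 110 g, full of glass slides with white frosted ends; flat upright front and rear faces. Origin: centre of its underside; x along the lane to the end stop, z up. Home: origin 15 mm short of stop_face along the lane.
- rack_2: Slide rack, second of the row: grey plastic frame, 30 mm along the lane, 82 across, 44 high, about 110 g, full of glass slides with white frosted ends; flat upright front and rear faces. Origin: centre of its underside; x along the lane to the end stop, z up. Home: origin 45 mm short of stop_face along the lane.
- rack_3: Slide rack, third of the row: grey plastic frame, 30 mm along the lane, 82 across, 44 high, about 110 g, full of glass slides with white frosted ends; flat upright front and rear faces. Origin: centre of its underside; x along the lane to the end stop, z up. Home: origin 75 mm short of stop_face along the lane.
- rack_4: Slide rack, last of the row, towards the open end: the one to push, at mid-width and less than 25 mm above the lane floor: grey plastic frame, 30 mm along the lane, 82 across, 44 high, about 110 g, full of glass slides with white frosted ends; flat upright front and rear faces. Origin: centre of its underside; x along the lane to the end stop, z up. Home: origin 105 mm short of stop_face along the lane.
- keeper (a joint): Angle of the keeper arm, which turns about an upright pin outside the tray's +y side wall. 0: open, parallel to the lane, pointing away from the end stop; negative: swung outward from the lane; +1.571 (limit): shut, straight across the lane, pointing to the tray's -y; counter-clockwise from above as it shuts. Stays where left (light friction, 0.6 N at the knob). A row that is not home is in its way.
- keeper_pivot (a point): On the keeper's pin, at mid-height of the arm (25 mm above the desk); in the tray's frame x = -4 mm, y = +53 mm. The arm is a flat steel bar 58 mm long from the pin, 10 mm wide, lying 21.5 to 29.5 mm above the desk. Shut, its face stands about 4 mm behind the last rack of a row that is home.
- keeper_knob (a point): On the axis of the black finger knob near the free end of the keeper arm (12 mm across, top 37 mm above the desk), at mid-height of the arm, 55 mm from the pin.
- rack_spare: Empty slide rack of the same size standing on the desk on the far side of the tray: leave it. Origin: centre of its underside.
- marker_black: Marker pen, 15 x 126 x 15 mm, lying on the near side of the tray: leave it. Origin: centre of its underside.
- petri_2: Petri dish, 56 mm across, 15 mm high, beyond the end stop: leave it. Origin: centre of its underside.
- usb_stick: USB stick, 18 x 49 x 8 mm, near side of the tray: leave it. Origin: centre of its underside.
- tape_roll: Roll of tape lying flat, 52 mm across, 19 mm high, right of the tray: leave it. Origin: centre of its underside.
- tweezers: Steel tweezers, 120 mm long, 8 mm high, behind the tray: leave them. Origin: centre of their underside.
Things that resemble listed ones, but are neither listed nor needed, are in the scene too. Leave any red look-alike of the rack_4 alone.

How it is judged:
By the outcome, as a careful person would: the job done as asked, in the order asked, and still so for the second after the job is handed in, with the robot touching nothing.
It also fails if it takes over 48 s, if anything falls off the work surface, if the arm or the gripper's body presses on something with over 40 N, if the wrist force passes 120 N, or if a joint passes its speed limit or range.

## Working session

There is one attempt and no reset: what is moved stays moved. The work goes in short steps, Python scripts to look and compute and a tool call to move; the robot and the scene stay as the last step left them, time stands still between calls to the robot, and variables do not carry over. Pictures are saved under pics/ and viewed, about 8 in all and at most 12, crops included, and the job is handed in when it is done.

Besides the shell and the picture viewer there is one more tool, called after "Emit:" by a JSON object that holds its "api" and its "payload", one argument or row to a line. step_arm: Moves the arm, as the interface text tells. Its arguments: {"type":"object","properties":{"plan":{"type":"array","items":{"type":"object","properties":{"dx":{"type":"number"},"dy":{"type":"number"},"dz":{"type":"number"},"yaw":{"type":"number"},"jaw":{"type":"number"}}}},"grip_force":{"type":"number"}},"required":["plan"]}

```bash
mkdir -p pics; ls; cat > h.py <<'E'
import numpy as np, cv2
from cell import status, viewer, job_done, robot
def snap(n,f=None):
    c=viewer.camera_info(n); p,d=viewer.snapshot(n); p=np.array(p)
    if f: cv2.imwrite('pics/'+f,p[:,:,::-1])
    return p,np.array(d),np.array(c['K']),np.array(c['world_from_camera'])
def world(u,v,d,K,T):
    r=np.stack([(u-K[0,2])/K[0,0],(v-K[1,2])/K[1,1],np.ones_like(u,float)],-1)
    return (r*np.asarray(d)[...,None])@T[:3,:3].T+T[:3,3]
def plane(u,v,z,K,T):
    r=np.array([(u-K[0,2])/K[0,0],(v-K[1,2])/K[1,1],1.])@T[:3,:3].T
    return T[:3,3]+r*(z-T[2,3])/r[2]
E
python3 - <<'E'
from h import *
s=status.get_state();print({k:np.round(v,4) for k,v in s.items()})
for n in('scene','side','wrist'):
    p,d,K,T=snap(n,n+'0.png');np.savez(n+'0.npz',p=p,d=d,K=K,T=T);print(n,np.round(T,3).tolist(),K[0,0])
E
```

```text
pics
{'time': np.float64(0.0), 'q': array([0.    , 0.0875, 0.1751, 1.6598, 0.    , 1.5708]), 'dq': array([ 0.0006, -0.0018,  0.0008,  0.0016, -0.0008,  0.0006]), 'tau': array([ 8.00000e-04, -5.20392e+01,  4.64803e+01,  1.64000e-02,
        0.00000e+00, -1.00000e-04]), 'eef_pos': array([0.55 , 0.   , 0.404]), 'orientation': array([-7.071e-01,  5.000e-04,  5.000e-04,  7.071e-01]), 'ft_force': array([-0.7615,  0.3161, -0.7114]), 'torque': array([0.035 , 0.0492, 0.0002]), 'gripper_width': np.float64(0.9983)}
scene [[-0.586, -0.542, 0.602, 0.017], [-0.81, 0.384, -0.444, 0.378], [0.009, -0.748, -0.664, 0.626], [0.0, 0.0, 0.0, 1.0]] 388.1299517153202
side [[0.982, -0.134, 0.132, 0.398], [-0.188, -0.652, 0.734, -0.826], [-0.012, -0.746, -0.666, 0.788], [0.0, 0.0, 0.0, 1.0]] 399.71797445043785
wrist [[1.0, 0.001, -0.002, 0.551], [-0.0, -0.946, -0.326, 0.084], [-0.002, 0.326, -0.946, 0.373], [0.0, 0.0, 0.0, 1.0]] 309.48690982685025
```

View pics/scene0.png

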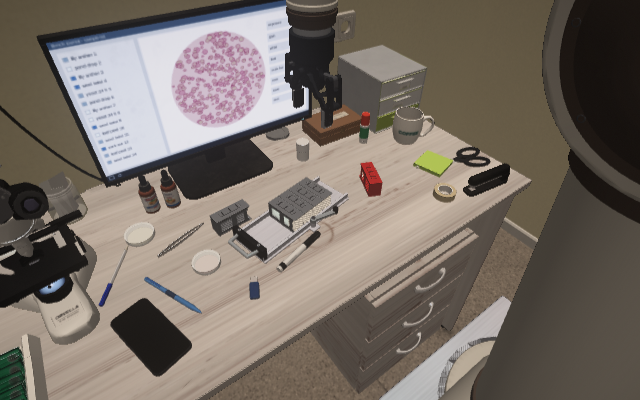

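View pics/wrist0.png

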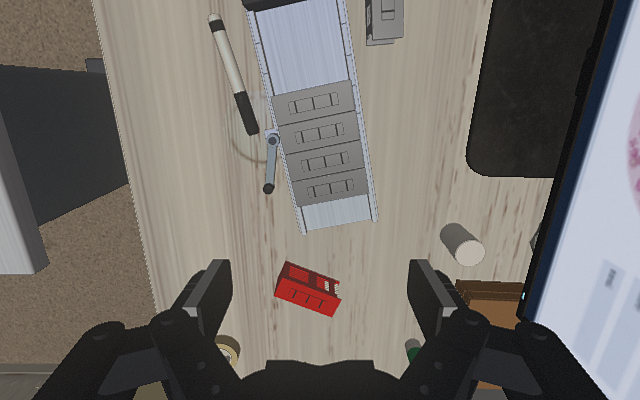

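View pics/side0.png

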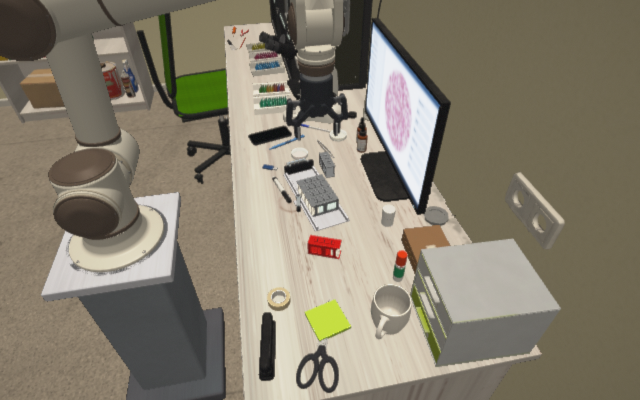

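The wrist view shows the lane running up the image, with the end stop at about (300,3), racks from y=90 to 205, the keeper pin at (273,140), the knob at (268,188), and the red look-alike behind at (308,290). The scene and side views agree. Next I'll measure it from the depth.

```bash
python3 - <<'E'
from h import *
z=np.load('wrist0.npz');p,d,K,T=[z[k] for k in 'pdKT']
vv,uu=np.mgrid[0:400,0:640];W=world(uu,vv,d,K,T);H=W[...,2]
roi=(uu>200)&(uu<400)&(vv<340)&(d>0)
red=(p[...,0]>110)&(p[...,1]<70)&roi
print('desk z',np.median(H[(uu>150)&(uu<230)&(vv>200)&(vv<250)]))
R=W[red];print('red',R.min(0),R.max(0))
rack=roi&(H>.044)&(H<.058)&(vv<215)&(vv>70)&(uu<375)&~red
pts=W[rack][:,:2].astype(np.float32);r=cv2.minAreaRect(pts);print('racks',r,np.median(H[rack]));print(cv2.boxPoints(r))
# lane walls from brightness/height
wall=roi&(H>.012)&(H<.024)&(vv<240)&(uu>235)
a=W[wall][:,:2].astype(np.float32);r=cv2.minAreaRect(a);print('wall',r)
kn=roi&(H>.031)&(H<.042)&(abs(uu-268)<12)&(abs(vv-187)<12)
print('knob',kn.sum(),W[kn].mean(0))
arm=roi&(H>.018)&(H<.034)&(abs(uu-270)<12)&(vv>130)&(vv<196)
print('arm',arm.sum());m=W[arm];print(m.min(0),m.max(0))
st=roi&(H>.030)&(H<.044)&(vv<30);print('stop',st.sum(),W[st].min(0),W[st].max(0))
c=cv2.resize(p[0:250,200:420,::-1],None,fx=2.4,fy=2.4,interpolation=cv2.INTER_CUBIC);cv2.imwrite('pics/c1.png',c)
E
```

```text
desk z -0.00026611055802849837
red [ 0.49248789 -0.19256823  0.00088386] [ 0.57666277 -0.13469752  0.04548777]
racks ((0.5529415011405945, 0.028412453830242157), (0.08215974271297455, 0.121144138276577), 11.466691970825195) 0.04783335869111632
[[ 0.5006399   0.07960892]
 [ 0.5247232  -0.03911723]
 [ 0.6052431  -0.02278402]
 [ 0.58115983  0.09594214]]
wall ((0.5358641147613525, 0.04172226041555405), (0.14990752935409546, 0.2586401402950287), 5.180526256561279)
knob 91 [ 0.49147169 -0.02058352  0.03638484]
arm 524
[ 0.48663747 -0.02217733  0.01812126] [0.5063637  0.04046747 0.03379061]
stop 961 [0.47725635 0.13974881 0.03004338] [0.62627878 0.16687823 0.04399162]
```

View pics/c1.png

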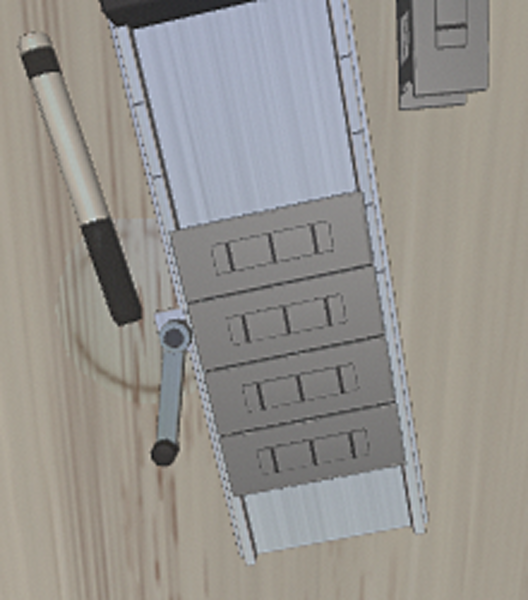

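```bash
python3 - <<'E'
from h import *
z=np.load('wrist0.npz');p,d,K,T=[z[k] for k in 'pdKT']
a=np.radians(11.47);u=np.array([-np.sin(a),np.cos(a)]);n=np.array([-np.cos(a),-np.sin(a)])
r=np.array([.5650,-.0310])
f=lambda P:(round(float((P[:2]-r)@u),4),round(float((P[:2]-r)@n),4))
vv,uu=np.mgrid[0:400,0:640];W=world(uu,vv,d,K,T);H=W[...,2]
m=(H>.03)&(H<.044)&(vv<30)&(uu>245)&(uu<345)&(p.max(2)<70);s=(W[m][:,:2]-r)@u;print('stop x',np.percentile(s,[1,5,50]))
for nm,U,V,zz in [('pin',272.5,140.4,.031),('stop floor L',254.5,11,.006),('stop floor R',339.,0,.006),('open end L',304,233.5,.018),('open end R',375.5,221,.018),('knob',268,188.3,.037),('rack4 rear L',298.5,206,.05),('rack4 rear R',368,193.5,.05),('rack1 front L',272,97,.05),('rack1 front R',349.5,80,.05)]:
    P=plane(U,V,zz,K,T);print(nm,P.round(4),f(P))
red=(p[...,0]>110)&(p[...,1]<70)&(uu>200)&(uu<400)&(vv<340);q=W[red];print('red along',((q[:,:2]-r)@u).max())
E
```

```text
stop x [0.20464364 0.20475485 0.20529869]
pin [0.4987 0.033  0.031 ] (0.0759, 0.0522)
stop floor L [0.4828 0.1628 0.006 ] (0.2063, 0.042)
stop floor R [0.5704 0.1727 0.006 ] (0.1985, -0.0458)
open end L [ 0.5307 -0.0859  0.018 ] (-0.047, 0.0445)
open end R [ 0.62   -0.0687  0.018 ] (-0.0479, -0.0464)
knob [ 0.4918 -0.0203  0.037 ] (0.0251, 0.0696)
rack4 rear L [ 0.527  -0.0369  0.05  ] (0.0018, 0.0384)
rack4 rear R [ 0.6036 -0.0222  0.05  ] (0.001, -0.0396)
rack1 front L [0.5032 0.0786 0.05  ] (0.1197, 0.0387)
rack1 front R [0.5797 0.0944 0.05  ] (0.12, -0.0393)
red along 0.1156535347757709
```

Emit:
{"api": "step_arm", "payload": {
  "plan": [
    {"dx": 0.011,"dz": -0.0327,"jaw": 1},
    {"dx": 0.011,"dz": -0.0326,"jaw": 1},
    {"yaw": -5.735,"jaw": 1},
    {"yaw": -5.735,"jaw": 1},
    {"dy": 0.03,"jaw": 1},
    {"dy": 0.03,"jaw": 1},
    {"dy": 0.03,"jaw": 1},
    {"dy": 0.03,"jaw": 1},
    {"jaw": 1},
    {"jaw": 1},
    {"jaw": 1},
    {"jaw": 1}
  ],
  "grip_force": 20
}}

```text
invalid input
```

```bash
python3 - <<'E'
from h import *
p,d,K,T=snap('wrist','w1.png');np.savez('w1.npz',p=p,d=d,K=K,T=T)
s=status.get_state();print(s['eef_pos'],s['ft_force'],s['gripper_width'])
E
```

```text
[ 5.50003227e-01 -1.23715075e-05  4.04260341e-01] [ 0.37058482  0.77164321 -0.91522902] 1.0008164566947915
```

View pics/w1.png

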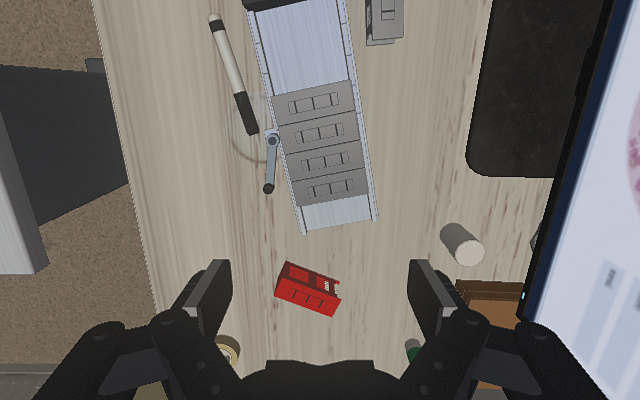

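The call was refused and the view hasn't changed. I'll retry with every field filled in.

Emit:
{"api": "step_arm", "payload": {
  "plan": [
    {"dx": 0.011,"dy": 0,"dz": -0.033,"yaw": 0,"jaw": 1},
    {"dx": 0.011,"dy": 0,"dz": -0.032,"yaw": 0,"jaw": 1},
    {"dx": 0,"dy": 0,"dz": 0,"yaw": -5.735,"jaw": 1},
    {"dx": 0,"dy": 0,"dz": 0,"yaw": -5.735,"jaw": 1},
    {"dx": 0,"dy": 0.03,"dz": 0,"yaw": 0,"jaw": 1},
    {"dx": 0,"dy": 0.03,"dz": 0,"yaw": 0,"jaw": 1},
    {"dx": 0,"dy": 0.03,"dz": 0,"yaw": 0,"jaw": 1},
    {"dx": 0,"dy": 0.03,"dz": 0,"yaw": 0,"jaw": 1},
    {"dx": 0,"dy": 0,"dz": 0,"yaw": 0,"jaw": 1},
    {"dx": 0,"dy": 0,"dz": 0,"yaw": 0,"jaw": 1},
    {"dx": 0,"dy": 0,"dz": 0,"yaw": 0,"jaw": 1}
  ],
  "grip_force": 25
}}

```text
time: 1.12
eef_pos: [0.5723, -0.065, 0.2866]
orientation: [0.704, 0.071, -0.07, -0.703]
ft_force: [-0.4, -0.1, -0.5]
gripper_width: 0.003
```

```bash
python3 - <<'E'
from h import *
p,d,K,T=snap('wrist','w2.png');np.savez('w2.npz',p=p,d=d,K=K,T=T)
a=np.radians(11.47);u=np.array([-np.sin(a),np.cos(a)]);n=np.array([-np.cos(a),-np.sin(a)]);r=np.array([.5650,-.0310])
vv,uu=np.mgrid[0:400,0:640];W=world(uu,vv,d,K,T);H=W[...,2]
m=(H>.044)&(H<.056)&(p.max(2)-p.min(2)<40);S=(W[...,:2]-r)@u;N=(W[...,:2]-r)@n
m&=(S>-.02)&(S<.15)&(abs(N)<.06);q=W[m][:,:2].astype(np.float32);print(cv2.minAreaRect(q),np.percentile(S[m],[.5,99.5]),np.percentile(N[m],[.5,99.5]))
E
```

```text
((0.5551046133041382, 0.01790567860007286), (0.08221431076526642, 0.09985596686601639), 11.509719848632812) [0.00062689 0.09904499] [-0.04046059  0.04038841]
```

View pics/w2.png

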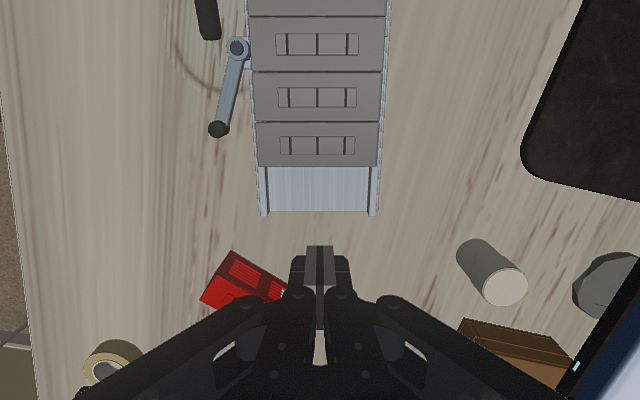

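The view shows the shut fingertips at about (318,265), on the lane's mid-line (u≈317). The rear rack face is at v=166, and the red rack is off to the lower left. Next I'll go down.

Emit:
{"api": "step_arm", "payload": {
  "plan": [
    {"dx": 0,"dy": 0.03,"dz": 0,"yaw": 0,"jaw": 1},
    {"dx": 0,"dy": 0.03,"dz": 0,"yaw": 0,"jaw": 1},
    {"dx": 0,"dy": 0.02,"dz": 0,"yaw": 0,"jaw": 1},
    {"dx": 0,"dy": 0.012,"dz": 0,"yaw": 0,"jaw": 1},
    {"dx": 0,"dy": 0,"dz": 0,"yaw": 0,"jaw": 1},
    {"dx": 0,"dy": 0,"dz": 0.006,"yaw": 0,"jaw": 1},
    {"dx": 0,"dy": 0,"dz": 0.004,"yaw": 0,"jaw": 1},
    {"dx": 0,"dy": 0,"dz": 0.003,"yaw": 0,"jaw": 1},
    {"dx": 0,"dy": 0,"dz": 0.003,"yaw": 0,"jaw": 1}
  ]
}}

```text
time: 1.92
eef_pos: [0.5692, -0.0488, 0.1943]
orientation: [0.704, 0.072, -0.07, -0.703]
ft_force: [0.7, -0.4, 0.4]
gripper_width: -0.005
```

Emit:
{"api": "step_arm", "payload": {
  "plan": [
    {"dx": 0,"dy": 0,"dz": 0.002,"yaw": 0,"jaw": 1},
    {"dx": 0,"dy": 0,"dz": 0.002,"yaw": 0,"jaw": 1},
    {"dx": 0,"dy": 0,"dz": 0.002,"yaw": 0,"jaw": 1},
    {"dx": 0,"dy": 0,"dz": 0.002,"yaw": 0,"jaw": 1},
    {"dx": 0,"dy": 0,"dz": 0.003,"yaw": 0,"jaw": 1},
    {"dx": 0,"dy": 0,"dz": 0.003,"yaw": 0,"jaw": 1},
    {"dx": 0,"dy": 0,"dz": 0.003,"yaw": 0,"jaw": 1},
    {"dx": 0,"dy": 0,"dz": 0.003,"yaw": 0,"jaw": 1},
    {"dx": 0,"dy": 0,"dz": 0.003,"yaw": 0,"jaw": 1},
    {"dx": 0,"dy": 0,"dz": 0.003,"yaw": 0,"jaw": 1},
    {"dx": 0,"dy": 0,"dz": 0.003,"yaw": 0,"jaw": 1},
    {"dx": 0,"dy": 0,"dz": 0.003,"yaw": 0,"jaw": 1},
    {"dx": 0,"dy": 0,"dz": 0.003,"yaw": 0,"jaw": 1},
    {"dx": 0,"dy": 0,"dz": 0.003,"yaw": 0,"jaw": 1},
    {"dx": 0,"dy": 0,"dz": 0.003,"yaw": 0,"jaw": 1},
    {"dx": 0,"dy": 0,"dz": 0.003,"yaw": 0,"jaw": 1}
  ]
}}

```text
time: 3.25
eef_pos: [0.56, -0.0059, 0.1927]
orientation: [0.704, 0.071, -0.071, -0.704]
ft_force: [0.9, -3.4, 2.4]
gripper_width: 0.001
```

Emit:
{"api": "step_arm", "payload": {
  "plan": [
    {"dx": 0,"dy": -0.001,"dz": 0.003,"yaw": 0,"jaw": 1},
    {"dx": 0,"dy": 0,"dz": 0.003,"yaw": 0,"jaw": 1},
    {"dx": 0,"dy": 0,"dz": 0.003,"yaw": 0,"jaw": 1},
    {"dx": 0,"dy": 0,"dz": 0.003,"yaw": 0,"jaw": 1},
    {"dx": 0,"dy": 0,"dz": 0.003,"yaw": 0,"jaw": 1},
    {"dx": 0,"dy": 0,"dz": 0.003,"yaw": 0,"jaw": 1},
    {"dx": 0,"dy": 0,"dz": 0.003,"yaw": 0,"jaw": 1},
    {"dx": 0,"dy": 0,"dz": 0.003,"yaw": 0,"jaw": 1},
    {"dx": 0,"dy": 0,"dz": 0.003,"yaw": 0,"jaw": 1},
    {"dx": 0,"dy": 0,"dz": 0.003,"yaw": 0,"jaw": 1},
    {"dx": 0,"dy": 0,"dz": 0.003,"yaw": 0,"jaw": 1},
    {"dx": 0,"dy": 0,"dz": 0.003,"yaw": 0,"jaw": 1},
    {"dx": 0,"dy": 0,"dz": 0.002,"yaw": 0,"jaw": 1},
    {"dx": 0,"dy": 0,"dz": 0.002,"yaw": 0,"jaw": 1}
  ]
}}

```text
time: 4.42
eef_pos: [0.5521, 0.0333, 0.1937]
orientation: [0.704, 0.071, -0.071, -0.704]
ft_force: [0.8, -0.7, -1.6]
gripper_width: -0.002
```

Emit:
{"api": "step_arm", "payload": {
  "plan": [
    {"dx": 0,"dy": 0,"dz": 0.001,"yaw": 0,"jaw": 1},
    {"dx": 0,"dy": 0,"dz": 0.001,"yaw": 0,"jaw": 1},
    {"dx": 0,"dy": 0,"dz": 0.001,"yaw": 0,"jaw": 1},
    {"dx": 0,"dy": 0,"dz": 0.001,"yaw": 0,"jaw": 1},
    {"dx": 0,"dy": 0,"dz": 0.001,"yaw": 0,"jaw": 1}
  ]
}}

```text
time: 4.83
eef_pos: [0.5511, 0.0379, 0.1937]
orientation: [0.704, 0.071, -0.071, -0.704]
ft_force: [-0.2, -2.1, -1.4]
gripper_width: -0.001
```

Emit:
{"api": "step_arm", "payload": {
  "plan": [
    {"dx": 0,"dy": 0,"dz": 0.001,"yaw": 0,"jaw": 1},
    {"dx": 0,"dy": 0,"dz": 0.001,"yaw": 0,"jaw": 1}
  ]
}}

```text
time: 5.0
eef_pos: [0.5507, 0.0399, 0.1937]
orientation: [0.704, 0.071, -0.071, -0.704]
ft_force: [0.3, -1.2, -0.3]
gripper_width: -0.002
```

Emit:
{"api": "step_arm", "payload": {
  "plan": [
    {"dx": 0,"dy": 0,"dz": 0.001,"yaw": 0,"jaw": 1},
    {"dx": 0,"dy": 0,"dz": 0.001,"yaw": 0,"jaw": 1}
  ]
}}

```text
time: 5.17
eef_pos: [0.5504, 0.0416, 0.1937]
orientation: [0.704, 0.071, -0.071, -0.703]
ft_force: [0.9, -8.3, -0.7]
gripper_width: -0.001
```

Emit:
{"api": "step_arm", "payload": {
  "plan": [
    {"dx": 0,"dy": 0,"dz": 0.001,"yaw": 0,"jaw": 1},
    {"dx": 0,"dy": 0,"dz": 0.0,"yaw": 0,"jaw": 1}
  ]
}}

```text
time: 5.33
eef_pos: [0.5503, 0.042, 0.1938]
orientation: [0.705, 0.07, -0.07, -0.702]
ft_force: [1.4, -10.0, -2.4]
gripper_width: -0.001
```

Emit:
{"api": "step_arm", "payload": {
  "plan": [
    {"dx": 0,"dy": 0,"dz": 0.001,"yaw": 0,"jaw": 1},
    {"dx": 0,"dy": 0,"dz": 0.0,"yaw": 0,"jaw": 1}
  ]
}}

```text
time: 5.5
eef_pos: [0.5502, 0.0423, 0.1939]
orientation: [0.705, 0.07, -0.07, -0.702]
ft_force: [2.5, -16.4, -0.7]
gripper_width: -0.003
```

Force rises at s=0.0745 against an expected 0.074, so the row is against the stop. I'll back off, rise and check.

Emit:
{"api": "step_arm", "payload": {
  "plan": [
    {"dx": 0,"dy": 0,"dz": -0.001,"yaw": 0,"jaw": 1},
    {"dx": 0,"dy": 0,"dz": -0.002,"yaw": 0,"jaw": 1},
    {"dx": 0,"dy": 0,"dz": -0.004,"yaw": 0,"jaw": 1},
    {"dx": 0,"dy": 0,"dz": -0.01,"yaw": 0,"jaw": 1},
    {"dx": 0,"dy": 0,"dz": -0.02,"yaw": 0,"jaw": 1},
    {"dx": 0,"dy": -0.03,"dz": -0.01,"yaw": 0,"jaw": 1},
    {"dx": 0,"dy": -0.04,"dz": 0,"yaw": 0,"jaw": 1},
    {"dx": 0,"dy": -0.04,"dz": 0,"yaw": 0,"jaw": 1},
    {"dx": 0,"dy": -0.04,"dz": 0,"yaw": 0,"jaw": 1},
    {"dx": 0,"dy": 0,"dz": 0,"yaw": 0,"jaw": 1}
  ]
}}

```text
time: 6.33
eef_pos: [0.56, -0.0029, 0.3524]
orientation: [0.704, 0.075, -0.067, -0.703]
ft_force: [1.1, -0.2, 0.8]
gripper_width: 0.004
```

```bash
python3 - <<'E'
from h import *
print(status.get_state()['eef_pos'])
p,d,K,T=snap('wrist','w3.png');np.savez('w3.npz',p=p,d=d,K=K,T=T)
a=np.radians(11.47);u=np.array([-np.sin(a),np.cos(a)]);n=np.array([-np.cos(a),-np.sin(a)]);r=np.array([.5650,-.0310])
vv,uu=np.mgrid[0:400,0:640];W=world(uu,vv,d,K,T);H=W[...,2]
S=(W[...,:2]-r)@u;N=(W[...,:2]-r)@n
m=(H>.044)&(H<.056)&(p.max(2)-p.min(2)<40)&(S>-.02)&(S<.25)&(abs(N)<.06);print(np.percentile(S[m],[.5,99.5]),np.percentile(N[m],[.5,99.5]))
k=(H>.0335)&(H<.042)&(S<.06)&(S>0)&(N>.05)&(N<.085)&(p.max(2)<80);print('knob',k.sum(),W[k].mean(0),S[k].mean(),N[k].mean(), uu[k].mean(),vv[k].mean())
b=(H>.026)&(H<.034)&(S<.1)&(S>0)&(N>.045)&(N<.085);print('arm',b.sum(),cv2.minAreaRect(np.stack([S[b],N[b]],1).astype(np.float32)))
E
```

```text
[ 0.55995962 -0.00287137  0.35243095]
[0.08507372 0.17785995] [-0.04046592  0.04047618]
knob 117 [ 0.49156289 -0.02073084  0.03677208] 0.024667399588090073 0.06992842625740957 241.4017094017094 187.43589743589743
arm 698 ((0.05189184471964836, 0.05976983532309532), (0.014239472337067127, 0.065122589468956), 73.21595764160156)
```

View pics/w3.png

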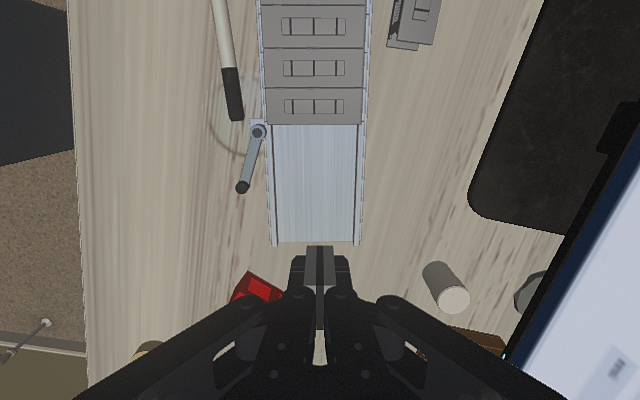

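The row's rear face is now at s=0.085, where four racks touching the stop should put it. It hasn't rolled back and no gaps are visible in the frame. The keeper is at about -0.33 rad with the knob at (241,187). I'll move outside the knob and go down.

Emit:
{"api": "step_arm", "payload": {
  "plan": [
    {"dx": -0.032,"dy": 0,"dz": 0.005,"yaw": 0,"jaw": 1},
    {"dx": -0.032,"dy": 0,"dz": 0.005,"yaw": 0,"jaw": 1},
    {"dx": -0.032,"dy": 0,"dz": 0.004,"yaw": 0,"jaw": 1},
    {"dx": 0,"dy": 0.035,"dz": 0,"yaw": 0,"jaw": 1},
    {"dx": 0,"dy": 0.035,"dz": 0,"yaw": 0,"jaw": 1},
    {"dx": 0,"dy": 0.03,"dz": 0,"yaw": 0,"jaw": 1},
    {"dx": 0,"dy": 0.02,"dz": 0,"yaw": 0,"jaw": 1},
    {"dx": 0,"dy": 0.02,"dz": 0,"yaw": 0,"jaw": 1},
    {"dx": 0,"dy": 0.01,"dz": 0,"yaw": 0,"jaw": 1},
    {"dx": 0,"dy": 0,"dz": 0,"yaw": 0,"jaw": 1},
    {"dx": 0,"dy": 0,"dz": 0,"yaw": 0,"jaw": 1}
  ]
}}

```text
time: 7.3
eef_pos: [0.4623, -0.0078, 0.1936]
orientation: [-0.703, -0.07, 0.071, 0.704]
ft_force: [0.2, 0.4, 0.2]
gripper_width: -0.001
```

```bash
python3 - <<'E'
from h import *
a=np.radians(11.47);u=np.array([-np.sin(a),np.cos(a)]);n=np.array([-np.cos(a),-np.sin(a)]);r=np.array([.5650,-.0310])
P=np.array(status.get_state()['eef_pos']);c=np.array([(P[:2]-r)@u,(P[:2]-r)@n]);print(P,c)
pin=np.array([.0759,.0525])
th=np.r_[-.33:1.571:22j]
L=[c]
for t in th:
    L.append(pin+.046*np.array([-np.cos(t),-np.sin(t)])-(.0055+.0105*abs(np.sin(t))+.011*abs(np.cos(t)))*np.array([np.sin(t),-np.cos(t)]))
D=np.diff(L,axis=0)
for t,l,q in zip(th,L[1:],D): print(round(t,2),l.round(4),'dx %.4f dz %.4f'%(-q[1],q[0]))
E
```

```text
[ 0.46230403 -0.00778788  0.19362054] [0.04317014 0.09602918]
-0.33 [0.0386 0.0857] dx 0.0104 dz -0.0045
-0.24 [0.0356 0.0816] dx 0.0041 dz -0.0030
-0.15 [0.0331 0.0771] dx 0.0045 dz -0.0026
-0.06 [0.031  0.0723] dx 0.0048 dz -0.0021
0.03 [0.0294 0.0678] dx 0.0044 dz -0.0016
0.12 [0.0281 0.0644] dx 0.0034 dz -0.0013
0.21 [0.027  0.0608] dx 0.0036 dz -0.0010
0.3 [0.0263 0.057 ] dx 0.0038 dz -0.0008
0.39 [0.0259 0.053 ] dx 0.0040 dz -0.0004
0.48 [0.0258 0.0489] dx 0.0041 dz -0.0000
0.58 [0.0262 0.0446] dx 0.0042 dz 0.0004
0.67 [0.027  0.0403] dx 0.0043 dz 0.0008
0.76 [0.0282 0.036 ] dx 0.0043 dz 0.0013
0.85 [0.03   0.0317] dx 0.0043 dz 0.0017
0.94 [0.0322 0.0275] dx 0.0042 dz 0.0022
1.03 [0.0349 0.0235] dx 0.0040 dz 0.0027
1.12 [0.038  0.0198] dx 0.0038 dz 0.0032
1.21 [0.0416 0.0163] dx 0.0035 dz 0.0036
1.3 [0.0457 0.0132] dx 0.0031 dz 0.0040
1.39 [0.0501 0.0105] dx 0.0027 dz 0.0044
1.48 [0.0549 0.0082] dx 0.0022 dz 0.0048
1.57 [0.0599 0.0065] dx 0.0017 dz 0.0050
```

Emit:
{"api": "step_arm", "payload": {
  "plan": [
    {"dx": 0.003,"dy": -0.0015,"dz": -0.0015,"yaw": 0,"jaw": 1},
    {"dx": 0.0035,"dy": 0,"dz": -0.0015,"yaw": 0,"jaw": 1},
    {"dx": 0.004,"dy": 0,"dz": -0.0015,"yaw": 0,"jaw": 1},
    {"dx": 0.004,"dy": 0,"dz": -0.003,"yaw": 0,"jaw": 1},
    {"dx": 0.0045,"dy": 0,"dz": -0.0026,"yaw": 0,"jaw": 1},
    {"dx": 0.0048,"dy": 0,"dz": -0.002,"yaw": 0,"jaw": 1},
    {"dx": 0.0044,"dy": 0,"dz": -0.0016,"yaw": 0,"jaw": 1},
    {"dx": 0.0034,"dy": 0,"dz": -0.0013,"yaw": 0,"jaw": 1},
    {"dx": 0.0036,"dy": 0,"dz": -0.001,"yaw": 0,"jaw": 1},
    {"dx": 0.0038,"dy": 0,"dz": -0.0008,"yaw": 0,"jaw": 1},
    {"dx": 0.004,"dy": 0,"dz": -0.0004,"yaw": 0,"jaw": 1},
    {"dx": 0.004,"dy": 0,"dz": 0,"yaw": 0,"jaw": 1}
  ]
}}

```text
time: 8.3
eef_pos: [0.5123, -0.0143, 0.1958]
orientation: [-0.703, -0.071, 0.071, 0.704]
ft_force: [-1.8, 2.3, 2.7]
gripper_width: -0.001
```

```bash
python3 - <<'E'
from h import *
a=np.radians(11.47);u=np.array([-np.sin(a),np.cos(a)]);n=np.array([-np.cos(a),-np.sin(a)]);r=np.array([.5650,-.0310])
P=np.array(status.get_state()['eef_pos']);print(P,(P[:2]-r)@u,(P[:2]-r)@n)
p,d,K,T=snap('wrist','w4.png')
E
```

```text
[ 0.51229747 -0.01431016  0.19578757] 0.026836681391357583 0.0483311548631495
```

View pics/w4.png

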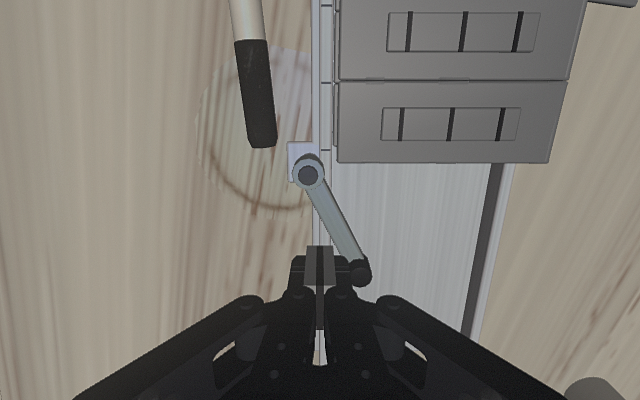

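The keeper is swinging as planned. The pin is at (308,173) and the knob at (361,271), with the fingertips at (320,265) pushing it, and the row is undisturbed. I'll continue along the arc.

Emit:
{"api": "step_arm", "payload": {
  "plan": [
    {"dx": 0.0042,"dy": 0,"dz": 0.0002,"yaw": 0,"jaw": 1},
    {"dx": 0.0043,"dy": 0,"dz": 0.0006,"yaw": 0,"jaw": 1},
    {"dx": 0.0043,"dy": 0,"dz": 0.001,"yaw": 0,"jaw": 1},
    {"dx": 0.0043,"dy": 0,"dz": 0.0017,"yaw": 0,"jaw": 1},
    {"dx": 0.0042,"dy": 0,"dz": 0.0022,"yaw": 0,"jaw": 1},
    {"dx": 0.004,"dy": 0,"dz": 0.0027,"yaw": 0,"jaw": 1},
    {"dx": 0.0038,"dy": 0,"dz": 0.0032,"yaw": 0,"jaw": 1},
    {"dx": 0.0035,"dy": 0,"dz": 0.0036,"yaw": 0,"jaw": 1},
    {"dx": 0.0031,"dy": 0,"dz": 0.004,"yaw": 0,"jaw": 1},
    {"dx": 0.0027,"dy": 0,"dz": 0.0044,"yaw": 0,"jaw": 1},
    {"dx": 0.0022,"dy": 0,"dz": 0.004,"yaw": 0,"jaw": 1},
    {"dx": 0.0015,"dy": 0,"dz": 0.002,"yaw": 0,"jaw": 1}
  ]
}}

```text
time: 9.35
eef_pos: [0.5474, 0.0229, 0.1952]
orientation: [-0.704, -0.071, 0.071, 0.704]
ft_force: [-1.2, -0.9, 0.2]
gripper_width: -0.002
```

Emit:
{"api": "step_arm", "payload": {
  "plan": [
    {"dx": 0,"dy": 0,"dz": 0.0015,"yaw": 0,"jaw": 1},
    {"dx": 0,"dy": 0,"dz": 0.001,"yaw": 0,"jaw": 1}
  ]
}}

```text
time: 9.52
eef_pos: [0.5468, 0.0249, 0.1952]
orientation: [0.704, 0.071, -0.071, -0.704]
ft_force: [-0.0, -0.8, -1.1]
gripper_width: -0.002
```

Emit:
{"api": "step_arm", "payload": {
  "plan": [
    {"dx": 0,"dy": 0,"dz": 0.001,"yaw": 0,"jaw": 1},
    {"dx": 0,"dy": 0,"dz": 0,"yaw": 0,"jaw": 1}
  ]
}}

```text
time: 9.68
eef_pos: [0.5466, 0.0256, 0.1953]
orientation: [0.704, 0.071, -0.071, -0.704]
ft_force: [0.7, -0.8, -0.1]
gripper_width: -0.001
```

Emit:
{"api": "step_arm", "payload": {
  "plan": [
    {"dx": 0,"dy": 0,"dz": 0.001,"yaw": 0,"jaw": 1},
    {"dx": 0,"dy": 0,"dz": 0,"yaw": 0,"jaw": 1}
  ]
}}

```text
time: 9.85
eef_pos: [0.5464, 0.0263, 0.1953]
orientation: [0.704, 0.071, -0.07, -0.703]
ft_force: [1.5, -5.2, -0.2]
gripper_width: -0.002
```

Emit:
{"api": "step_arm", "payload": {
  "plan": [
    {"dx": 0,"dy": 0,"dz": 0.001,"yaw": 0,"jaw": 1},
    {"dx": 0,"dy": 0,"dz": 0,"yaw": 0,"jaw": 1}
  ]
}}

```text
time: 10.02
eef_pos: [0.5463, 0.0269, 0.1953]
orientation: [0.704, 0.07, -0.07, -0.703]
ft_force: [1.7, -8.6, -0.2]
gripper_width: 0.0
```

The force rises at the shut position (s≈0.060). I'll back off, rise and check.

Emit:
{"api": "step_arm", "payload": {
  "plan": [
    {"dx": 0,"dy": 0,"dz": -0.002,"yaw": 0,"jaw": 1},
    {"dx": 0,"dy": 0,"dz": -0.005,"yaw": 0,"jaw": 1},
    {"dx": 0,"dy": 0,"dz": -0.015,"yaw": 0,"jaw": 1},
    {"dx": 0,"dy": -0.04,"dz": 0,"yaw": 0,"jaw": 1},
    {"dx": 0,"dy": -0.04,"dz": 0,"yaw": 0,"jaw": 1},
    {"dx": 0,"dy": -0.04,"dz": 0,"yaw": 0,"jaw": 1},
    {"dx": 0,"dy": -0.04,"dz": 0.02,"yaw": 0,"jaw": 1},
    {"dx": 0,"dy": 0,"dz": 0.03,"yaw": 0,"jaw": 1},
    {"dx": 0,"dy": 0,"dz": 0,"yaw": 0,"jaw": 1},
    {"dx": 0,"dy": 0,"dz": 0,"yaw": 0,"jaw": 1}
  ]
}}

```text
time: 10.85
eef_pos: [0.5407, 0.0546, 0.3531]
orientation: [-0.703, -0.072, 0.071, 0.704]
ft_force: [0.5, -0.6, 0.0]
gripper_width: -0.001
```

```bash
python3 - <<'E'
from h import *
p,d,K,T=snap('wrist','w5.png')
a=np.radians(11.47);u=np.array([-np.sin(a),np.cos(a)]);n=np.array([-np.cos(a),-np.sin(a)]);r=np.array([.5650,-.0310])
vv,uu=np.mgrid[0:400,0:640];W=world(uu,vv,d,K,T);H=W[...,2];S=(W[...,:2]-r)@u;N=(W[...,:2]-r)@n
m=(H>.044)&(H<.056)&(S>.07)&(S<.25)&(abs(N)<.06);print('row',np.percentile(S[m],[.5,99.5]),H[m].min(),H[m].max())
b=(H>.025)&(H<.034)&(S>.03)&(S<.082)&(N>-.02)&(N<.07);q=np.stack([S[b],N[b]],1).astype(np.float32);print('arm',b.sum(),cv2.minAreaRect(q))
k=(H>.0335)&(H<.042)&(S>.03)&(S<.08)&(abs(N)<.02)&(p.max(2)<80);print('knob',k.sum(),S[k].mean(),N[k].mean())
E
```

```text
row [0.08600911 0.20480068] 0.044643397653631456 0.0525999243867219
arm 505 ((0.0747881606221199, 0.02607600763440132), (0.06747972220182419, 0.012148426845669746), 88.16163635253906)
knob 93 0.07590588758835266 -0.002007002262048574
```

View pics/w5.png

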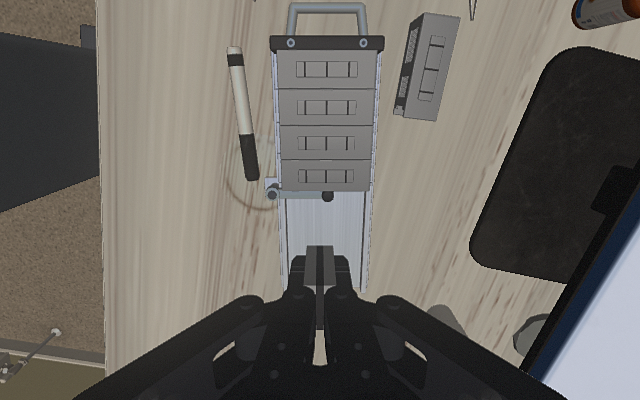

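The four racks sit flush from the stop (v≈50) to v≈190 with no gaps. The keeper is straight across the lane, with its pin at (272,194) and knob at (327,196), and the knob's s (0.0759) equals the pin's. I'll hand it in.

```bash
python3 -c "
from h import *
print(job_done())"
```

```text
the job is handed in; nothing more can be done
None
```

The row of racks is home against the end stop, the keeper arm is shut behind it, and I handed the job in at about 11 s.

- **Row:** I pushed it about 85 mm with the shut fingertips low on rack_4 at mid-width, until the force against the stop rose to about 16 N. In the last image the row runs from 86 to 205 mm along the lane and the stop face is at about 205 mm. No gaps are visible and the racks stand level.
- **Keeper:** I swung it from about -0.33 rad until it met its limit at about 9 N. The knob and the pin then measured the same position along the lane (75.9 mm), which is +1.57 rad to within about 0.03. It stayed there after the fingers backed off and lifted clear.
- **Other things on the desk:** The arm went near none of them except the marker, which I passed over. In the last wrist image the marker and spare rack looked undisturbed. I did not check the other items again.

My first move call was refused as invalid input and nothing moved. It worked once I gave every field in each row and raised the grip force from 20 to 25 N, so I don't know which of the two it objected to. The stop position is good only to the 2 mm calibration. No other check failed or disagreed.

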